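# Load the drilling rack with hole saws in order of use

### The arm

A 6-joint arm with a two-finger parallel gripper is mounted at the origin on the work surface. World frame = base frame: x ahead of the robot, y to its left, z up, the work surface at z = 0. Lengths are in m, angles in rad, forces in N, time in s.
With the tool pointing down it reaches from about 0.35 to 0.95 m from the base axis. Payload 17.4 kg.
Tool frame: the origin (TCP) lies on the mounting face of the last link; the fingertips stand r.tip_reach ahead of it and the grasp point (between the pads) lies 167 mm ahead of it (r.tip_reach is the distance from the TCP to the fingertips, in m); z points along the fingers, x is the direction in which the jaws open and shut, and the axes are right-handed (so a half turn about z gives the same grasp; the last joint's range is limited). The gripper opens to 93 mm and grips with 3 to 60 N. Pads are 15 mm wide; open, the fingers measure 128 mm over their backs; the gripper's body (75 mm by 188 mm) begins 65 mm behind the grasp point.
Start: joints at [-1.328, 0.116, 1.442, -0, 1.584, -0.038], TCP at [0.187, -0.649, 0.405] pointing down, gripper open.
Joint ranges: [-2.83, 2.83], [-0.83, 2.19], [0.07, 2.5], [-1.14, 4.28], [0.01, 3], [-2.97, 2.97]. Speed limits (rad/s): [1.89, 1.89, 2.22, 3.14, 3.14, 3.14].

### API

Orientations are given as [roll, pitch, yaw] about the fixed x, y, z axes, in that order (R = Rz(yaw) Ry(pitch) Rx(roll)).
In Python, from bench import r gives the robot as it stands.
- The arm moves only by the tool move_arm, never from a script. Its argument "steps" is a list that holds one entry, the list of rows, each a list of 7 numbers: the turn, a rotation vector about the tool's x, y, z in units of 6 degrees (1.0 is 6 degrees), then the shift along the tool's x, y, z in units of 30 mm (1.0 is 30 mm), then the gripper command: -1 is shut, 1 is fully open, values between are in proportion. In form: [[[wx, wy, wz, dx, dy, dz, claw], ...]]. A call has 1 to 8 rows; each row shifts and turns the commanded pose from where the row before left it, along the tool's axes as they then stand; what a row does not reach is not made up. A row lasts 1/12 s, in which the tool goes at most 41.7 mm and 7.16 degrees, less where a joint would pass 70% of its speed; a pose out of reach is approached as far as the arm can. A call is refused whole if a number of a shift passes 1 or a number of a turn 1, either way. A call with a gripper value outside its range is refused whole. The fingers move at their own pace and stop on an object; "newtons" is the grip in N (left out, the last holds). Time passes only in rows, so rows that do not move let the fingers close. It gives the time, the measured TCP pose, the force and the opening at its end, in the units of the state.
- r.state(): the state, without advancing time (a new reading comes with each control period).
- r.camera(name): name is "scene" or "top"; returns a dict with "frame" (400x640x3 uint8, blue, green, red), "fx", "fy", "cx", "cy" (pixels), "rvec" (rotation vector, rad) and "tvec" (3), from world to camera coordinates, as OpenCV has them. Camera axes: x right, y down, z forward; pixel columns grow to the right and rows downward; lengths in m; the calibration is good to about 2 mm. A picture is of the moment at which its call begins. There is no depth.
- r.sign_off(): hands the job in, once; it reports no verdict.
Trained networks look in a picture, given as the dict that the camera call returned (one of the last four; its "shot" number tells which), for a name from the list of things; names that differ only in an ending like _2 or _b are one class to them, and where a whole thing is asked for, a point or a joint stands for the part that bears it (a point fixed in the world has none). Each returns a list of dicts, best first, with "confidence" (0 to 1); they miss things now and then, are a little off and sometimes report something else, mostly with a low value. They report only what shows in the picture. A call takes as long as a camera call.
- r.cut_out(picture, thing): "pixels" (400x640 bool, what is visible of it) and "xy" ([column, row] in pixels, amid what is visible of it).
The state is a dict: "clock": time; "joint_pos": joint angles; "qvel": joint speeds; "joint_torque": joint torques, N m; "eef_pos": TCP position; "orientation": TCP orientation; "force": force on the tool from outside, world axes, zero at the start; "moment": the same for the moment, N m; "width": finger opening in m.
Only numpy, scipy, OpenCV 4.12 (cv2) and the standard library are available. Lean on these libraries where they do the work, as an engineer would, in place of code of your own. Each camera call takes 0.05 s, during which the arm holds its last target. There are 200 camera calls.

### The job

The four coloured hole saws stand on the wooden strip in the order in which they will be used, the first one next to the strip's white stud. Move them all to the four bays of the teal tray in the same order counted from the tray's own white stud: the first saw into the bay next to that white stud, the last into the bay by the black stud. Each must stand upright, teeth down, flat on the floor of its bay, and none may be tipped over on the way.

Things in the scene. Friction and masses are not known exactly. Their poses are not given: they have to be found in the camera images.
- saw_red_mid (a point): loose hole saw, 82 mm tall, 0.12 to 0.21 kg, teeth down: red cup 44 mm across and 56 mm tall, on top a dark hub (25 mm across, 8 mm tall) and a steel shank (10 mm across). The point is on its axis, 41 mm above its teeth (on the cup: a good height to grip); z is its upward axis, its yaw is arbitrary.
- saw_blue_mid (a point): loose hole saw, 82 mm tall, 0.12 to 0.21 kg, teeth down: blue cup 40 mm across and 56 mm tall, on top a dark hub (25 mm across, 8 mm tall) and a steel shank (10 mm across). The point is on its axis, 41 mm above its teeth (on the cup: a good height to grip); z is its upward axis, its yaw is arbitrary.
- saw_yellow_mid (a point): loose hole saw, 82 mm tall, 0.12 to 0.21 kg, teeth down: yellow cup 36 mm across and 56 mm tall, on top a dark hub (25 mm across, 8 mm tall) and a steel shank (10 mm across). The point is on its axis, 41 mm above its teeth (on the cup: a good height to grip); z is its upward axis, its yaw is arbitrary.
- saw_green_mid (a point): loose hole saw, 82 mm tall, 0.12 to 0.21 kg, teeth down: green cup 32 mm across and 56 mm tall, on top a dark hub (25 mm across, 8 mm tall) and a steel shank (10 mm across). The point is on its axis, 41 mm above its teeth (on the cup: a good height to grip); z is its upward axis, its yaw is arbitrary.
- pad_red: fixed round red pad, 62 mm across, 4 mm thick, under the red saw (within 7 mm of centre) at the start. Origin: centre of its underside, 16 mm above the bench. The 4 pads stand 70 mm apart in a row on a wooden strip 340 x 70 x 16 mm; their y axes lie along the row, all pointing to its left end (+y) as the robot sees it.
- pad_blue: fixed round blue pad, 62 mm across, 4 mm thick, under the blue saw (within 7 mm of centre) at the start. Origin: centre of its underside, 16 mm above the bench. The 4 pads stand 70 mm apart in a row on a wooden strip 340 x 70 x 16 mm; their y axes lie along the row, all pointing to its left end (+y) as the robot sees it.
- pad_yellow: fixed round yellow pad, 62 mm across, 4 mm thick, under the yellow saw (within 7 mm of centre) at the start. Origin: centre of its underside, 16 mm above the bench. The 4 pads stand 70 mm apart in a row on a wooden strip 340 x 70 x 16 mm; their y axes lie along the row, all pointing to its left end (+y) as the robot sees it.
- pad_green: fixed round green pad, 62 mm across, 4 mm thick, under the green saw (within 7 mm of centre) at the start. Origin: centre of its underside, 16 mm above the bench. The 4 pads stand 70 mm apart in a row on a wooden strip 340 x 70 x 16 mm; their y axes lie along the row, all pointing to its left end (+y) as the robot sees it.
- white_stud: fixed white stud, 22 mm across, 14 mm high, at one end (either) of the wooden strip, in line with the pads; a black stud is at the other end. Origin: centre of its underside, 16 mm above the bench. The pad centres are 50, 120, 190 and 260 mm from it.
- rack: fixed teal tray, 72 x 340 mm, turned up to 0.15 rad, nearer than the strip or beyond it. Origin: centre of its underside, on the bench. Four bays, 62 x 65 mm inside, centred at y = +105, +35, -35, -105 mm on its y axis; dark floors 12 mm above the bench; walls 5 mm thick, 8 mm above the floors. Its own white stud (14 mm high) is always at y = +155 mm (left end as the robot sees it), a black one at -155 mm.

How it is judged:
By the outcome, as a careful person would: the job done as asked, in the order asked, and still so for the second after the job is handed in, with the robot touching nothing.
It also fails if it takes over 99 s, if anything falls off the work surface, if the arm or the gripper's body presses on something with over 40 N, if the wrist force passes 120 N, or if a joint passes its speed limit or range.

## Working session

There is one attempt and no reset: what is moved stays moved. The work goes in short steps, Python scripts to look and compute and a tool call to move; the robot and the scene stay as the last step left them, time stands still between calls to the robot, and variables do not carry over. Pictures are saved under pics/ and viewed, about 12 in all and at most 16, crops included, and the job is handed in when it is done.

Besides the shell and the picture viewer there is one more tool, called after "Call:" by a JSON object that holds its "method" and its "body". move_arm: Moves the arm, as the interface text tells. Its arguments: {"type":"object","properties":{"steps":{"type":"array","items":{"type":"array","items":{"type":"array","items":{"type":"number"}}}},"newtons":{"type":"number"}},"required":["steps"]}

```bash
mkdir -p pics; ls; cat > h.py <<'E'
import numpy as np, cv2
from bench import r
def ray(p,xy):
    R=cv2.Rodrigues(np.array(p["rvec"],float))[0]; t=np.array(p["tvec"],float).ravel()
    d=R.T@np.array([(xy[0]-p["cx"])/p["fx"],(xy[1]-p["cy"])/p["fy"],1.]); return -R.T@t,d
def atz(p,xy,z):
    o,d=ray(p,xy); return o+d*(z-o[2])/d[2]
def proj(p,X):
    K=np.array([[p["fx"],0,p["cx"]],[0,p["fy"],p["cy"]],[0,0,1.]])
    return cv2.projectPoints(np.array(X,float).reshape(-1,1,3),np.array(p["rvec"],float),np.array(p["tvec"],float),K,None)[0].reshape(-1,2)
E
python3 - <<'E'
from h import *
print(r.state(), r.tip_reach)
for n in ("scene","top"):
    p=r.camera(n); cv2.imwrite(f"pics/{n}0.png",p["frame"]); print(n,p["fx"],ray(p,(320,200)))
    for t in ["saw_red_mid","saw_blue_mid","saw_yellow_mid","saw_green_mid","pad_red","pad_blue","pad_yellow","pad_green","white_stud","rack"]:
        z=.061 if "saw" in t else .02
        for c in r.cut_out(p,t)[:2]: print(t,round(c["confidence"],2),np.round(c["xy"]),c["pixels"].sum(),atz(p,c["xy"],z).round(3))
E
```

```text
pics
{'clock': 0.0, 'joint_pos': array([-1.32780059e+00,  1.16489159e-01,  1.44226935e+00, -2.97037874e-05,
        1.58401355e+00, -3.78085368e-02]), 'qvel': array([ 0.00185212, -0.00069224,  0.00054201,  0.00063449, -0.00072775,
        0.00072701]), 'joint_torque': array([-1.42750239e-03, -7.21270895e+01, -6.22607231e+01,  7.78309861e-02,
        2.39423127e-02, -1.38090736e-04]), 'eef_pos': array([ 0.18704636, -0.64857551,  0.40400038]), 'orientation': array([-3.14157775e+00,  1.17968303e-03, -1.28999242e+00]), 'force': array([ 0.16070766, -0.0093507 ,  0.14488837]), 'moment': array([-0.01221055, -0.02435114,  0.00094536]), 'width': 0.09291801673541615} 0.1861
scene 418.5057509740732 (array([1.01441248, 0.15074867, 0.50902986]), array([-0.70647396, -0.2678443 , -0.65520155]))
saw_red_mid 0.68 [268. 244.] 1250 [ 0.646 -0.072  0.061]
saw_red_mid 0.25 [370. 200.] 6297 [0.506 0.046 0.061]
saw_yellow_mid 0.97 [410. 285.] 1196 [0.656 0.139 0.061]
saw_green_mid 0.71 [315. 258.] 895 [0.652 0.003 0.061]
pad_red 0.83 [269. 270.] 433 [ 0.661 -0.068  0.02 ]
pad_blue 0.59 [354. 300.] 510 [0.6
[... 273 characters left out ...]
2 ]
rack 0.97 [369. 197.] 6329 [0.451 0.032 0.02 ]
top 450.6823532681683 (array([ 0.46148888, -0.02243716,  0.86101827]), array([ 0.14574619, -0.00147086, -0.98947317]))
saw_red_mid 0.61 [351. 166.] 583 [ 0.642 -0.08   0.061]
saw_blue_mid 0.77 [276. 160.] 498 [0.652 0.055 0.061]
saw_yellow_mid 0.69 [235. 161.] 473 [0.65  0.13  0.061]
saw_green_mid 0.91 [311. 165.] 330 [ 0.643 -0.008  0.061]
pad_red 0.49 [342. 179.] 241 [ 0.625 -0.065  0.02 ]
pad_blue 0.65 [278. 176.] 344 [0.631 0.055 0.02 ]
pad_yellow 0.63 [248. 168.] 401 [0.647 0.113 0.02 ]
pad_green 0.83 [316. 176.] 342 [ 0.631 -0.017  0.02 ]
white_stud 0.44 [212. 160.] 113 [0.663 0.182 0.02 ]
rack 0.66 [296. 276.] 7033 [0.444 0.02  0.02 ]
```

View pics/scene0.png

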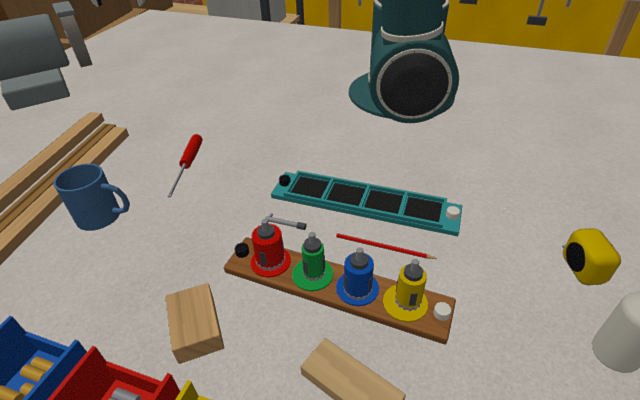

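View pics/top0.png

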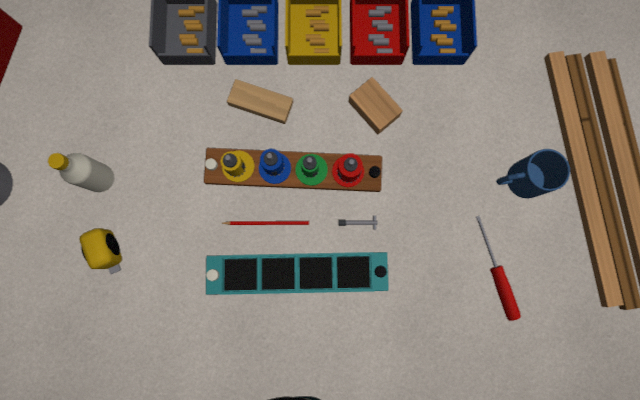

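The scene picture shows, from the strip's white stud (443,311): yellow (411,285), blue (358,275), green (313,256), red (267,243). The tray lies nearer the robot, with its white stud at (452,212). The top view agrees: strip studs at (211,163) and (374,172), tray white stud at (212,275). So each saw goes to the bay straight across from it. Next I'll fit the silhouettes for exact positions.

```bash
cat >> h.py <<'E'
from scipy.optimize import minimize
DIA=dict(red=44,blue=40,yellow=36,green=32)
S=4
def fillhull(im,pts):
    h=cv2.convexHull(np.round(pts*S).astype(np.int32)); cv2.fillConvexPoly(im,h,1)
def cyl(x,y,z0,z1,d):
    a=np.linspace(0,2*np.pi,40); return np.array([[x+d/2*np.cos(t),y+d/2*np.sin(t),z] for z in(z0,z1) for t in a])
def saw(p,c,x,y,zb):
    im=np.zeros((400*S,640*S),np.uint8)
    for a,b,d in((0,.056,DIA[c]/1e3),(.056,.064,.025),(.064,.082,.010)): fillhull(im,proj(p,cyl(x,y,zb+a,zb+b,d)))
    return im
def box(p,x,y,w):
    im=np.zeros((400*S,640*S),np.uint8); R=np.array([[np.cos(w),-np.sin(w)],[np.sin(w),np.cos(w)]])
    P=[[*(np.array([x,y])+R@np.array([sx*.036,sy*.17])),z] for sx in(-1,1) for sy in(-1,1) for z in(0,.02)]
    fillhull(im,proj(p,P)); return im
def up(m): return cv2.resize(m.astype(np.uint8),None,fx=S,fy=S,interpolation=cv2.INTER_NEAREST)
def fit(ms,f,x0,d):
    def cost(v): return -np.mean([ (a&b).sum()/(a|b).sum() for a,b in((f(p,v),m) for p,m in ms)])
    n=len(x0); s=np.vstack([x0]+[np.array(x0)+np.eye(n)[i]*d[i] for i in range(n)])
    q=minimize(cost,x0,method="Nelder-Mead",options=dict(initial_simplex=s,xatol=1e-4,fatol=1e-4,maxiter=70)); return q.x,-q.fun
def findsaw(ps,c,x0,zb):
    ms=[]
    for p in ps:
        e=proj(p,[[*x0,zb+.041]])[0]
        for k in r.cut_out(p,f"saw_{c}_mid"):
            if np.hypot(*(k["xy"]-e))<25 and k["confidence"]>.3: ms.append((p,up(k["pixels"]))); break
    out=[fit([m],lambda p,v:saw(p,c,*v,zb),x0,(.006,.006)) for m in ms]
    if len(ms)>1: out.append(fit(ms,lambda p,v:saw(p,c,*v,zb),x0,(.006,.006)))
    for o in out: print(c,o[0].round(4),round(o[1],3))
    return out
E
python3 - <<'E'
from h import *
ps=[r.camera("scene"),r.camera("top")]
for c,x0 in dict(yellow=(.64,.13),blue=(.64,.06),green=(.635,-.01),red=(.635,-.08)).items(): findsaw(ps,c,x0,.02)
ms=[]
for p in ps:
    m=r.cut_out(p,"rack")[0]["pixels"].astype(np.uint8)
    h=cv2.convexHull(cv2.findNonZero(m)); cv2.fillConvexPoly(m,h,1); ms.append((p,up(m)))
for q in([ms[0]],[ms[1]],ms): print("rack",*fit(q,lambda p,v:box(p,*v),(.445,.02,0.),(.01,.01,.03)))
E
```

```text
yellow [0.6494 0.1386] 0.953
yellow [0.6486 0.1346] 0.906
yellow [0.6493 0.1379] 0.874
blue [0.6524 0.0666] 0.961
blue [0.6513 0.0629] 0.942
blue [0.6518 0.0648] 0.894
green [ 0.6448 -0.0026] 0.944
green [ 0.6438 -0.0057] 0.935
green [ 0.6436 -0.0044] 0.881
red [ 0.6419 -0.0755] 0.963
rack [0.45026869 0.0222655  0.00889356] 0.9422232367039489
rack [0.44917521 0.01794355 0.01427844] 0.9453365551685402
rack [0.45057985 0.01881218 0.01704232] 0.9336615072700167
```

Both cameras agree on the relative layout; they differ by a common 4 mm or so in y. I'll use the averages: yellow (.649,.137), blue (.652,.065), green (.644,-.004), red (.641,-.0745), and rack (.450,.020) with yaw .013. First I turn the tool to yaw 0, so the jaws open along x and clear the neighbouring saws, then cross to above yellow.

Call:
{"method": "move_arm", "body": {"steps": [[[0,0,-1,0,0,0,1],[0,0,-1,0,0,0,1],[0,0,-1,0,0,0,1],[0,0,-1,0,0,0,1],[0,0,-1,0,0,0,1],[0,0,-1,0,0,0,1],[0,0,-1,0,0,0,1],[0,0,-1,0,0,0,1]]], "newtons": 20}}

```text
clock: 2.37
eef_pos: [0.1871, -0.6486, 0.4047]
orientation: [3.142, -0.0, -0.447]
force: [0.3, -0.1, 0.2]
width: 0.0929
```

Call:
{"method": "move_arm", "body": {"steps": [[[0,0,-1,0,0,0,1],[0,0,-1,0,0,0,1],[0,0,-1,0,0,0,1],[0,0,-1,0,0,0,1],[0,0,-0.32,0,0,0,1],[0,0,0,0.3,-0.5,0,1],[0,0,0,0.5,-1,0,1],[0,0,0,0.5,-1,0,1]]]}}

```text
clock: 3.03
eef_pos: [0.226, -0.5731, 0.4042]
orientation: [-3.141, 0.0, -0.001]
force: [0.0, -0.5, -0.0]
width: 0.0928
```

Call:
{"method": "move_arm", "body": {"steps": [[[0,0,0,0.5,-1,0,1],[0,0,0,0.5,-1,0,1],[0,0,0,0.5,-1,0,1],[0,0,0,0.5,-1,0,1],[0,0,0,0.5,-1,0,1],[0,0,0,0.5,-1,0,1],[0,0,0,0.5,-1,0,1],[0,0,0,0.5,-1,0,1]]]}}

```text
clock: 3.7
eef_pos: [0.3463, -0.332, 0.4049]
orientation: [3.141, -0.0, -0.0]
force: [1.5, -0.8, 0.4]
width: 0.093
```

Call:
{"method": "move_arm", "body": {"steps": [[[0,0,0,0.65,-1,0,1],[0,0,0,0.65,-1,0,1],[0,0,0,0.65,-1,0,1],[0,0,0,0.65,-1,0,1],[0,0,0,0.65,-1,0,1],[0,0,0,0.65,-1,0,1],[0,0,0,0.65,-1,0,1],[0,0,0,0.65,-1,0,1]]]}}

```text
clock: 4.37
eef_pos: [0.5025, -0.0917, 0.405]
orientation: [3.141, -0.001, 0.0]
force: [0.2, -0.6, 0.0]
width: 0.0927
```

Call:
{"method": "move_arm", "body": {"steps": [[[0,0,0,0.65,-1,0,1],[0,0,0,0.65,-1,0,1],[0,0,0,0.65,-1,0,1],[0,0,0,0.65,-1,0,1],[0,0,0,0.65,-1,0,1],[0,0,0,0.65,-1,0,1],[0,0,0,0.65,-1,0,1],[0,0,0,0.35,-0.65,0,1]]]}}

```text
clock: 5.03
eef_pos: [0.6502, 0.1387, 0.4042]
orientation: [-3.141, 0.0, 0.001]
force: [-1.0, -0.2, 0.3]
width: 0.0928
```

Call:
{"method": "move_arm", "body": {"steps": [[[0,0,0,0,0,0.5,1],[0,0,0,0,0,1,1],[0,0,0,0,0,0.5,1],[0,0,0,0,0,0,1],[0,0,0,0,0,0,1]]]}}

```text
clock: 5.45
eef_pos: [0.6487, 0.1355, 0.3444]
orientation: [3.141, 0.001, -0.0]
force: [0.4, -0.7, 1.1]
width: 0.0925
```

```bash
python3 - <<'E'
from h import *
print(r.state()["eef_pos"],r.state()["orientation"])
a=[]
for n in("scene","top"):
    p=r.camera(n); a.append(cv2.resize(p["frame"][130:350,150:470] if n=="scene" else p["frame"][80:300,150:470],None,fx=1.25,fy=1.25))
cv2.imwrite("pics/pre.png",np.vstack(a))
E
```

```text
[0.64874115 0.13553029 0.34442426] [ 3.14132077e+00  1.39293412e-03 -3.21281006e-04]
```

View pics/pre.png

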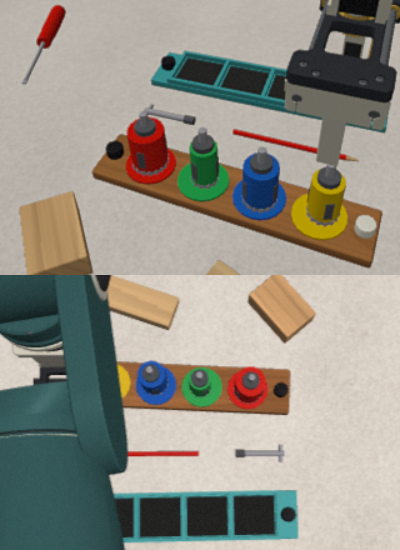

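The crops show the open gripper above the yellow saw: front finger tip at crop (330,160), yellow shank at (330,172). The row is undisturbed. Descending and gripping.

Call:
{"method": "move_arm", "body": {"steps": [[[0,0,0,0,0,0.7,1],[0,0,0,0,0,1,1],[0,0,0,0,0,1,1],[0,0,0,0,0,0.8,1],[0,0,0,0,0,0.38,1],[0,0,0,0,0,0,1],[0,0,0,0,0,0,1]]]}}

```text
clock: 6.13
eef_pos: [0.6493, 0.1359, 0.2299]
orientation: [-3.141, -0.001, -0.0]
force: [-0.5, 0.3, 0.6]
width: 0.093
```

Call:
{"method": "move_arm", "body": {"steps": [[[0,0,0,0,0,0,0.2],[0,0,0,0,0,0,0],[0,0,0,0,0,0,-0.1],[0,0,0,0,0,0,-0.2],[0,0,0,0,0,0,-0.3],[0,0,0,0,0,0,-0.5],[0,0,0,0,0,0,-1],[0,0,0,0,0,0,-1]]], "newtons": 20}}

```text
clock: 6.8
eef_pos: [0.6489, 0.136, 0.2284]
orientation: [-3.142, 0.0, 0.0]
force: [-0.5, 0.6, -0.2]
width: 0.044
```

Call:
{"method": "move_arm", "body": {"steps": [[[0,0,0,0,0,0,-1],[0,0,0,0,0,0,-1],[0,0,0,0,0,0,-1],[0,0,0,0,0,0,-1]]]}}

```text
clock: 7.13
eef_pos: [0.6489, 0.136, 0.2283]
orientation: [-3.142, 0.0, 0.0]
force: [0.5, 0.5, -0.9]
width: 0.0359
```

Width is 35.9 mm, so yellow is held. Lifting and carrying.

Call:
{"method": "move_arm", "body": {"steps": [[[0,0,0,0,0,-0.3,-1],[0,0,0,0,0,-0.8,-1],[0,0,0,0,0,-0.9,-1],[0,0,0,-0.4,0,0,-1],[0,0,0,-0.8,0.1,0,-1],[0,0,0,-1,0.1,0,-1],[0,0,0,-1,0.1,0,-1],[0,0,0,-1,0.1,0,-1]]]}}

```text
clock: 7.8
eef_pos: [0.5216, 0.1238, 0.2885]
orientation: [3.142, 0.0, 0.0]
force: [1.0, 0.4, -1.0]
width: 0.0355
```

Call:
{"method": "move_arm", "body": {"steps": [[[0,0,0,-1,0,0,-1],[0,0,0,-0.8,0,0,-1],[0,0,0,-0.5,0,0,-1],[0,0,0,-0.2,0,0,-1],[0,0,0,0,0,0,-1],[0,0,0,0,0,0.6,-1],[0,0,0,0,0,0,-1],[0,0,0,0,0,0,-1]]]}}

```text
clock: 8.47
eef_pos: [0.4485, 0.1239, 0.27]
orientation: [3.141, 0.002, -0.0]
force: [-1.2, 0.7, -2.6]
width: 0.0355
```

```bash
python3 - <<'E'
from h import *
print(r.state()["eef_pos"],r.state()["orientation"])
p=r.camera("scene"); cv2.imwrite("pics/carry1.png",cv2.resize(p["frame"][120:320,200:500],None,fx=2,fy=2))
E
```

```text
[0.44846988 0.12392137 0.26995949] [ 3.14120433e+00  1.68415143e-03 -7.29448652e-06]
```

View pics/carry1.png

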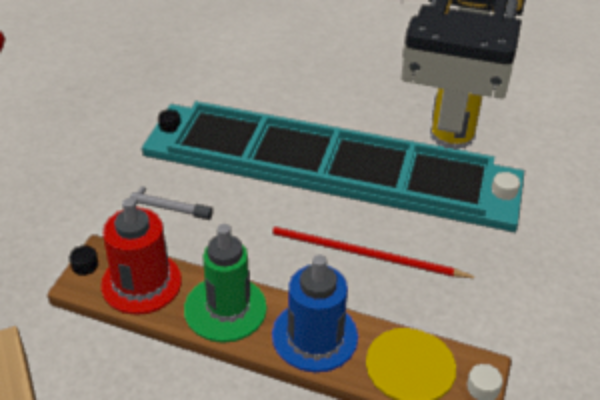

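The yellow saw hangs upright at crop (455,120), over the bay beside the tray's white stud (505,185). Lowering, releasing and retreating.

Call:
{"method": "move_arm", "body": {"steps": [[[0,0,0,0,0,0.5,-1],[0,0,0,0,0,0.5,-1],[0,0,0,0,0,0.4,-1],[0,0,0,0,0,0.15,-1],[0,0,0,0,0,0.1,-1],[0,0,0,0,0,0,-1],[0,0,0,0,0,0,-1],[0,0,0,0,0,0,-1]]]}}

```text
clock: 9.18
eef_pos: [0.4482, 0.124, 0.2216]
orientation: [-3.141, -0.001, 0.0]
force: [0.6, -0.1, -2.0]
width: 0.0356
```

Call:
{"method": "move_arm", "body": {"steps": [[[0,0,0,0,0,0,-0.1],[0,0,0,0,0,0,0.1],[0,0,0,0,0,0,0.5],[0,0,0,0,0,0,1],[0,0,0,0,0,0,1],[0,0,0,0,0,0,1],[0,0,0,0,0,0,1],[0,0,0,0,0,0,1]]]}}

```text
clock: 9.85
eef_pos: [0.4479, 0.1239, 0.2208]
orientation: [-3.142, 0.0, 0.0]
force: [0.1, -0.0, 0.3]
width: 0.0843
```

Call:
{"method": "move_arm", "body": {"steps": [[[0,0,0,0,0,-0.3,1],[0,0,0,0,0,-0.8,1],[0,0,0,0,0,-1,1],[0,0,0,0,0,-1,1],[0,0,0,0,0,-0.9,1],[0,0,0,0.5,0.2,0,1],[0,0,0,1,0.3,0,1],[0,0,0,1,0.4,0,1]]]}}

```text
clock: 10.52
eef_pos: [0.5235, 0.097, 0.3427]
orientation: [-3.141, -0.003, 0.001]
force: [-0.0, 0.4, 0.6]
width: 0.0927
```

Call:
{"method": "move_arm", "body": {"steps": [[[0,0,0,1,0.4,0,1],[0,0,0,1,0.4,0,1],[0,0,0,1,0.27,0,1],[0,0,0,0.8,0,0,1],[0,0,0,0.5,0,0,1],[0,0,0,0,0,0,1],[0,0,0,0,0,0,1],[0,0,0,0,0,0,1]]]}}

```text
clock: 11.18
eef_pos: [0.6514, 0.065, 0.3411]
orientation: [-3.142, 0.0, 0.0]
force: [-1.7, -0.1, -0.0]
width: 0.093
```

```bash
python3 - <<'E'
from h import *
print(r.state()["eef_pos"],r.state()["orientation"])
p=r.camera("scene"); cv2.imwrite("pics/s1.png",cv2.resize(p["frame"][120:320,200:500],None,fx=2,fy=2))
findsaw([p],"yellow",(.448,.125),.012)
E
```

```text
[0.65141253 0.06498207 0.34113708] [-3.14156545e+00  2.17893226e-04  3.04760716e-04]
yellow [0.4483 0.1272] 0.953
```

View pics/s1.png

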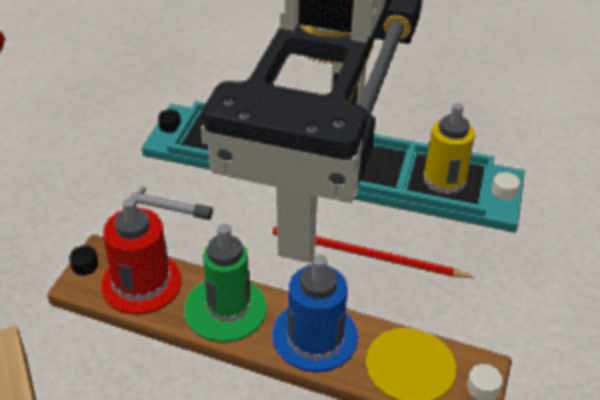

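Yellow stands upright in the first bay (448,165), beside the white stud; its fit is (.448,.127) in the scene view, whose y bias is about +2 mm. The gripper is above blue. Picking blue.

Call:
{"method": "move_arm", "body": {"steps": [[[0,0,0,0,0,0.7,1],[0,0,0,0,0,1,1],[0,0,0,0,0,1,1],[0,0,0,0,0,0.7,1],[0,0,0,0,0,0.37,1],[0,0,0,0,0,0,1],[0,0,0,0,0,0,0.2],[0,0,0,0,0,0,0]]]}}

```text
clock: 11.95
eef_pos: [0.6523, 0.065, 0.2298]
orientation: [-3.141, -0.002, 0.0]
force: [1.1, -0.2, 1.2]
width: 0.0843
```

Call:
{"method": "move_arm", "body": {"steps": [[[0,0,0,0,0,0,-0.1],[0,0,0,0,0,0,-0.2],[0,0,0,0,0,0,-0.3],[0,0,0,0,0,0,-0.5],[0,0,0,0,0,0,-1],[0,0,0,0,0,0,-1],[0,0,0,0,0,0,-1],[0,0,0,0,0,0,-1]]]}}

```text
clock: 12.62
eef_pos: [0.652, 0.0649, 0.2278]
orientation: [3.142, -0.0, 0.0]
force: [-0.1, -0.7, 0.3]
width: 0.0393
```

Call:
{"method": "move_arm", "body": {"steps": [[[0,0,0,0,0,0,-1],[0,0,0,0,0,0,-1]]]}}

```text
clock: 12.78
eef_pos: [0.652, 0.0649, 0.2278]
orientation: [-3.142, 0.0, 0.0]
force: [-1.3, 0.3, 1.5]
width: 0.0394
```

Blue is held at 39.4 mm.

Call:
{"method": "move_arm", "body": {"steps": [[[0,0,0,0,0,-0.3,-1],[0,0,0,0,0,-0.8,-1],[0,0,0,0,0,-0.9,-1],[0,0,0,-0.4,0,0,-1],[0,0,0,-0.8,0.1,0,-1],[0,0,0,-1,0.1,0,-1],[0,0,0,-1,0.1,0,-1],[0,0,0,-1,0.03,0,-1]]]}}

```text
clock: 13.45
eef_pos: [0.5246, 0.0547, 0.2879]
orientation: [3.142, 0.0, 0.0]
force: [-0.3, -0.1, -1.1]
width: 0.0397
```

Call:
{"method": "move_arm", "body": {"steps": [[[0,0,0,-1,0,0,-1],[0,0,0,-0.8,0,0,-1],[0,0,0,-0.5,0,0,-1],[0,0,0,-0.27,0,0,-1],[0,0,0,0,0,0,-1],[0,0,0,0,0,0.6,-1],[0,0,0,0,0,0,-1],[0,0,0,0,0,0,-1]]]}}

```text
clock: 14.12
eef_pos: [0.4493, 0.0549, 0.2694]
orientation: [3.141, 0.002, 0.0]
force: [0.0, 0.4, -2.0]
width: 0.0394
```

Call:
{"method": "move_arm", "body": {"steps": [[[0,0,0,0,0,0.5,-1],[0,0,0,0,0,0.5,-1],[0,0,0,0,0,0.4,-1],[0,0,0,0,0,0.15,-1],[0,0,0,0,0,0.1,-1],[0,0,0,0,0,0,-1],[0,0,0,0,0,0,-1],[0,0,0,0,0,0,-1]]]}}

```text
clock: 14.78
eef_pos: [0.4491, 0.055, 0.221]
orientation: [-3.142, -0.001, 0.0]
force: [0.0, -0.4, -0.8]
width: 0.0395
```

Call:
{"method": "move_arm", "body": {"steps": [[[0,0,0,0,0,0,0],[0,0,0,0,0,0,0.2],[0,0,0,0,0,0,0.5],[0,0,0,0,0,0,1],[0,0,0,0,0,0,1],[0,0,0,0,0,0,1],[0,0,0,0,0,0,1],[0,0,0,0,0,0,1]]]}}

```text
clock: 15.45
eef_pos: [0.4488, 0.055, 0.2202]
orientation: [-3.142, 0.0, 0.0]
force: [0.4, -0.2, -0.2]
width: 0.0888
```

Call:
{"method": "move_arm", "body": {"steps": [[[0,0,0,0,0,-0.3,1],[0,0,0,0,0,-0.8,1],[0,0,0,0,0,-1,1],[0,0,0,0,0,-1,1],[0,0,0,0,0,-0.9,1],[0,0,0,0.5,0.2,0,1],[0,0,0,1,0.3,0,1],[0,0,0,1,0.4,0,1]]]}}

```text
clock: 16.12
eef_pos: [0.5244, 0.028, 0.3421]
orientation: [-3.141, -0.003, 0.001]
force: [-0.1, 0.2, -0.7]
width: 0.093
```

Call:
{"method": "move_arm", "body": {"steps": [[[0,0,0,1,0.4,0,1],[0,0,0,1,0.4,0,1],[0,0,0,1,0.27,0,1],[0,0,0,0.6,0,0,1],[0,0,0,0.4,0,0,1],[0,0,0,0,0,0,1],[0,0,0,0,0,0,1],[0,0,0,0,0,0,1]]]}}

```text
clock: 16.78
eef_pos: [0.6433, -0.004, 0.3406]
orientation: [-3.142, 0.0, 0.0]
force: [-0.7, 0.4, 0.2]
width: 0.0932
```

```bash
python3 - <<'E'
from h import *
p=r.camera("scene"); cv2.imwrite("pics/s2.png",cv2.resize(p["frame"][120:320,200:500],None,fx=2,fy=2))
findsaw([p],"blue",(.448,.055),.012); findsaw([p],"red",(.642,-.075),.02)
E
```

```text
blue [0.4488 0.0565] 0.952
red [ 0.6418 -0.0757] 0.963
```

View pics/s2.png

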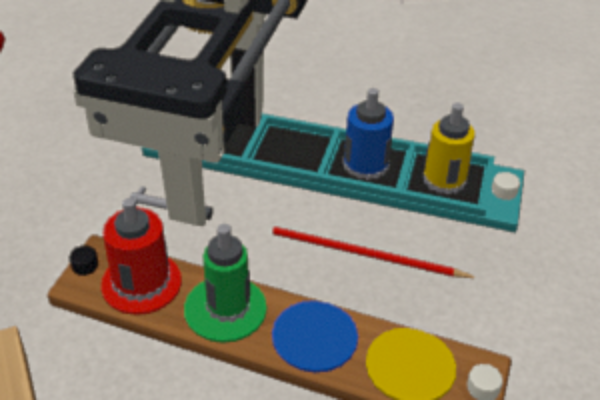

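Blue stands upright in bay 2 (368,140) with yellow unchanged; green and red have not moved. Picking green.

Call:
{"method": "move_arm", "body": {"steps": [[[0,0,0,0,0,0.7,1],[0,0,0,0,0,1,1],[0,0,0,0,0,1,1],[0,0,0,0,0,0.7,1],[0,0,0,0,0,0.35,1],[0,0,0,0,0,0,1],[0,0,0,0,0,0,0.2],[0,0,0,0,0,0,0]]]}}

```text
clock: 17.6
eef_pos: [0.6442, -0.0041, 0.2298]
orientation: [3.142, -0.002, 0.0]
force: [0.6, -0.0, 0.7]
width: 0.0837
```

Call:
{"method": "move_arm", "body": {"steps": [[[0,0,0,0,0,0,-0.1],[0,0,0,0,0,0,-0.2],[0,0,0,0,0,0,-0.3],[0,0,0,0,0,0,-0.5],[0,0,0,0,0,0,-1],[0,0,0,0,0,0,-1],[0,0,0,0,0,0,-1],[0,0,0,0,0,0,-1]]]}}

```text
clock: 18.27
eef_pos: [0.6439, -0.0041, 0.2278]
orientation: [3.142, -0.0, 0.0]
force: [-1.2, -0.0, -1.4]
width: 0.0317
```

Call:
{"method": "move_arm", "body": {"steps": [[[0,0,0,0,0,0,-1],[0,0,0,0,0,0,-1],[0,0,0,0,0,0,-1]]]}}

```text
clock: 18.52
eef_pos: [0.6439, -0.0041, 0.2278]
orientation: [-3.142, -0.0, 0.0]
force: [0.4, 0.9, 0.3]
width: 0.0316
```

Green is held at 31.6 mm.

Call:
{"method": "move_arm", "body": {"steps": [[[0,0,0,0,0,-0.3,-1],[0,0,0,0,0,-0.8,-1],[0,0,0,0,0,-0.9,-1],[0,0,0,-0.4,0,0,-1],[0,0,0,-0.8,0.1,0,-1],[0,0,0,-1,0.1,0,-1],[0,0,0,-1,0.1,0,-1],[0,0,0,-1,0.06,0,-1]]]}}

```text
clock: 19.18
eef_pos: [0.5165, -0.015, 0.2879]
orientation: [3.142, 0.0, 0.0]
force: [-0.1, -0.2, -1.4]
width: 0.0319
```

Call:
{"method": "move_arm", "body": {"steps": [[[0,0,0,-1,0,0,-1],[0,0,0,-0.7,0,0,-1],[0,0,0,-0.4,0,0,-1],[0,0,0,-0.17,0,0,-1],[0,0,0,0,0,0,-1],[0,0,0,0,0,0.6,-1],[0,0,0,0,0,0,-1],[0,0,0,0,0,0,-1]]]}}

```text
clock: 19.85
eef_pos: [0.4502, -0.0149, 0.2694]
orientation: [-3.141, 0.002, 0.0]
force: [-0.6, -0.5, -1.2]
width: 0.0315
```

Call:
{"method": "move_arm", "body": {"steps": [[[0,0,0,0,0,0.5,-1],[0,0,0,0,0,0.5,-1],[0,0,0,0,0,0.4,-1],[0,0,0,0,0,0.15,-1],[0,0,0,0,0,0.1,-1],[0,0,0,0,0,0,-1],[0,0,0,0,0,0,-1],[0,0,0,0,0,0,-1]]]}}

```text
clock: 20.52
eef_pos: [0.45, -0.0149, 0.221]
orientation: [3.142, -0.001, 0.0]
force: [-0.7, 0.3, -1.8]
width: 0.0318
```

Call:
{"method": "move_arm", "body": {"steps": [[[0,0,0,0,0,0,0],[0,0,0,0,0,0,0.2],[0,0,0,0,0,0,0.5],[0,0,0,0,0,0,1],[0,0,0,0,0,0,1],[0,0,0,0,0,0,1],[0,0,0,0,0,0,1],[0,0,0,0,0,0,1]]]}}

```text
clock: 21.18
eef_pos: [0.4498, -0.0149, 0.2202]
orientation: [-3.142, -0.0, 0.0]
force: [-1.3, 0.5, -1.2]
width: 0.0803
```

Call:
{"method": "move_arm", "body": {"steps": [[[0,0,0,0,0,-0.3,1],[0,0,0,0,0,-0.8,1],[0,0,0,0,0,-1,1],[0,0,0,0,0,-1,1],[0,0,0,0,0,-0.9,1],[0,0,0,0.5,0.2,0,1],[0,0,0,1,0.4,0,1],[0,0,0,1,0.4,0,1]]]}}

```text
clock: 21.85
eef_pos: [0.5254, -0.0451, 0.3421]
orientation: [3.141, -0.003, 0.001]
force: [-0.2, 0.9, 0.5]
width: 0.093
```

Call:
{"method": "move_arm", "body": {"steps": [[[0,0,0,1,0.4,0,1],[0,0,0,1,0.4,0,1],[0,0,0,1,0.29,0,1],[0,0,0,0.57,0,0,1],[0,0,0,0.3,0,0,1],[0,0,0,0,0,0,1],[0,0,0,0,0,0,1],[0,0,0,0,0,0,1]]]}}

```text
clock: 22.52
eef_pos: [0.64, -0.0773, 0.3407]
orientation: [3.142, -0.0, 0.0]
force: [-0.3, 0.4, 0.6]
width: 0.0929
```

```bash
python3 - <<'E'
from h import *
p=r.camera("scene"); cv2.imwrite("pics/s3.png",cv2.resize(p["frame"][120:320,200:500],None,fx=2,fy=2))
findsaw([p],"green",(.45,-.015),.012); findsaw([p],"red",(.642,-.075),.02)
E
```

```text
red [ 0.6418 -0.0755] 0.926
```

View pics/s3.png

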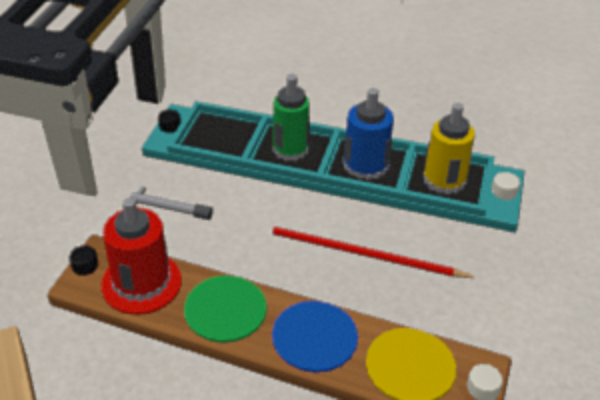

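Green stands upright in bay 3 (291,125). Red is untouched at (135,255) under the open gripper. Picking red.

Call:
{"method": "move_arm", "body": {"steps": [[[0,0,0,0,0,0.7,1],[0,0,0,0,0,1,1],[0,0,0,0,0,1,1],[0,0,0,0,0,0.7,1],[0,0,0,0,0,0.35,1],[0,0,0,0,0,0,1],[0,0,0,0,0,0,0.2],[0,0,0,0,0,0,0]]]}}

```text
clock: 23.33
eef_pos: [0.6412, -0.0776, 0.2298]
orientation: [3.141, -0.002, 0.0]
force: [-0.1, 0.0, 0.0]
width: 0.0838
```

Call:
{"method": "move_arm", "body": {"steps": [[[0,0,0,0,0,0,-0.1],[0,0,0,0,0,0,-0.2],[0,0,0,0,0,0,-0.3],[0,0,0,0,0,0,-0.5],[0,0,0,0,0,0,-1],[0,0,0,0,0,0,-1],[0,0,0,0,0,0,-1],[0,0,0,0,0,0,-1]]]}}

```text
clock: 24.0
eef_pos: [0.6409, -0.0776, 0.2278]
orientation: [3.142, -0.0, 0.0]
force: [-0.6, 0.3, 0.3]
width: 0.0439
```

Call:
{"method": "move_arm", "body": {"steps": [[[0,0,0,0,0,0,-1],[0,0,0,0,0,0,-1],[0,0,0,0,0,0,-1]]]}}

```text
clock: 24.25
eef_pos: [0.6409, -0.0776, 0.2278]
orientation: [-3.142, -0.0, 0.0]
force: [-0.3, 0.8, 1.7]
width: 0.044
```

Red is held at 44.0 mm.

Call:
{"method": "move_arm", "body": {"steps": [[[0,0,0,0,0,-0.3,-1],[0,0,0,0,0,-0.8,-1],[0,0,0,0,0,-0.9,-1],[0,0,0,-0.4,0,0,-1],[0,0,0,-0.8,0.1,0,-1],[0,0,0,-1,0.1,0,-1],[0,0,0,-1,0.05,0,-1],[0,0,0,-1,0,0,-1]]]}}

```text
clock: 24.92
eef_pos: [0.5135, -0.0852, 0.2878]
orientation: [-3.142, 0.0, 0.0]
force: [0.1, -0.3, -1.9]
width: 0.0433
```

Call:
{"method": "move_arm", "body": {"steps": [[[0,0,0,-1,0,0,-1],[0,0,0,-0.6,0,0,-1],[0,0,0,-0.4,0,0,-1],[0,0,0,-0.13,0,0,-1],[0,0,0,0,0,0,-1],[0,0,0,0,0,0.6,-1],[0,0,0,0,0,0,-1],[0,0,0,0,0,0,-1]]]}}

```text
clock: 25.58
eef_pos: [0.4514, -0.0851, 0.2693]
orientation: [-3.141, 0.002, 0.0]
force: [0.1, -0.9, -0.3]
width: 0.0436
```

Call:
{"method": "move_arm", "body": {"steps": [[[0,0,0,0,0,0.5,-1],[0,0,0,0,0,0.5,-1],[0,0,0,0,0,0.4,-1],[0,0,0,0,0,0.15,-1],[0,0,0,0,0,0.1,-1],[0,0,0,0,0,0,-1],[0,0,0,0,0,0,-1],[0,0,0,0,0,0,-1]]]}}

```text
clock: 26.25
eef_pos: [0.4512, -0.0852, 0.221]
orientation: [3.141, -0.001, 0.0]
force: [0.1, -0.4, -1.6]
width: 0.0436
```

Release, rise, then retreat to the right, clear of the camera views.

Call:
{"method": "move_arm", "body": {"steps": [[[0,0,0,0,0,0,0],[0,0,0,0,0,0,0.2],[0,0,0,0,0,0,0.5],[0,0,0,0,0,0,1],[0,0,0,0,0,0,1],[0,0,0,0,0,0,1],[0,0,0,0,0,0,1],[0,0,0,0,0,0,1]]]}}

```text
clock: 26.92
eef_pos: [0.451, -0.0852, 0.2202]
orientation: [-3.142, 0.0, 0.0]
force: [-0.4, 0.1, 0.1]
width: 0.0886
```

Call:
{"method": "move_arm", "body": {"steps": [[[0,0,0,0,0,-0.3,1],[0,0,0,0,0,-0.8,1],[0,0,0,0,0,-1,1],[0,0,0,0,0,-1,1],[0,0,0,0,0,-1,1],[0,0,0,0,0,-0.8,1],[0,0,0,0,0.5,0,1],[0,0,0,0,1,0,1]]]}}

```text
clock: 27.58
eef_pos: [0.451, -0.1291, 0.3701]
orientation: [3.141, -0.004, 0.003]
force: [-0.3, 0.2, -0.6]
width: 0.0929
```

Call:
{"method": "move_arm", "body": {"steps": [[[0,0,0,0,1,0,1],[0,0,0,0,1,0,1],[0,0,0,0,1,0,1],[0,0,0,0,1,0,1],[0,0,0,0,1,0,1],[0,0,0,0,1,0,1],[0,0,0,0,0.5,0,1],[0,0,0,0,0,0,1]]]}}

```text
clock: 28.25
eef_pos: [0.4507, -0.3273, 0.3673]
orientation: [-3.142, 0.001, -0.002]
force: [-0.3, 0.4, 0.7]
width: 0.0928
```

```bash
python3 - <<'E'
from h import *
a=[r.camera("scene"),r.camera("top")]
cv2.imwrite("pics/end.png",np.vstack([cv2.resize(a[0]["frame"][120:320,200:500],None,fx=1.5,fy=1.5),cv2.resize(a[1]["frame"][120:310,150:450],None,fx=1.5,fy=1.5)]))
for c,x0 in dict(yellow=(.448,.125),blue=(.449,.055),green=(.45,-.015),red=(.451,-.085)).items(): findsaw(a,c,x0,.012)
s=r.state(); print(s["eef_pos"],s["qvel"].round(3))
E
```

```text
yellow [0.4474 0.1266] 0.917
yellow [0.4477 0.1227] 0.947
yellow [0.448  0.1249] 0.873
blue [0.4485 0.0567] 0.923
blue [0.4482 0.0533] 0.928
blue [0.4481 0.055 ] 0.883
green [ 0.4492 -0.0129] 0.933
green [ 0.45   -0.0173] 0.932
green [ 0.4494 -0.0158] 0.847
red [ 0.4518 -0.0829] 0.94
red [ 0.4509 -0.0866] 0.958
red [ 0.4507 -0.0848] 0.905
[ 0.45107828 -0.32462851  0.36741801] [-0.005  0.001 -0.002  0.003 -0.003 -0.001]
```

View pics/end.png

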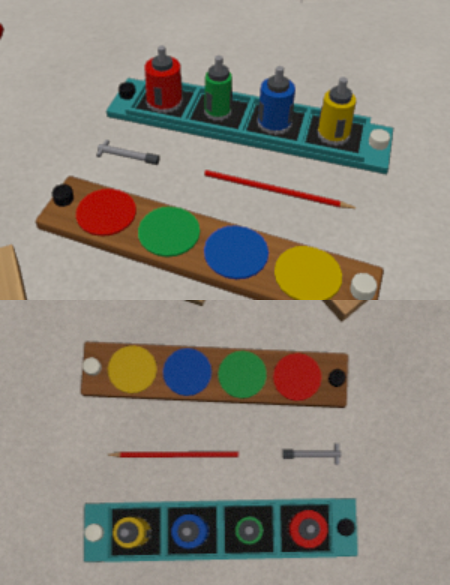

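Both views show all four saws upright in their bays. From the tray's white stud (93,533 in the lower crop) the order is yellow (130,532), blue (188,532), green (249,530), red (308,529). The arm is clear.

```bash
python3 -c "
from bench import r
print(r.sign_off())"
```

```text
the job is handed in; nothing more can be done
None
```

All four hole saws are in the tray, upright and teeth down. Counted from its white stud they stand yellow, blue, green, red, the same order as on the strip. I gripped each one across the row, carried it straight over, lowered it to the bay floor and released it. The job was handed in at about 28 s of the 99 s allowed.

- **Position:** the last fit from both cameras puts every saw within about 1 mm of its bay centre. The two cameras differ by a constant 4 mm or so in y, which I averaged.
- **Grip:** the measured widths (35.9, 39.4, 31.6 and 44.0 mm) matched the cups.
- **Contact:** the wrist forces reported at the end of each move stayed below about 3 N. The arm was clear of everything at hand-in.
- **Missed detections:** the networks missed blue in the first scene picture, one of the two views of red in the first fit, and green in one mid-task check. The pictures and later fits covered all three.

No other check failed.

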